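Check a harmonica-case frame for square with the slide rule and true it up

TASK

Check the clamped case frame for square with the slide rule: hook it over the outside of the clamped rail's left corner, gently draw the slide out until the hook is tight and the nose sits in the opposite inside corner, hold a moment to read it, push the slide back, and take the other diagonal the same way from the right corner. Push the slide back so the nose is clear and leave the rule lying across the frame there, then nudge the far rail sideways until both diagonals are equal. Never force the frame with the rule, and leave the other things on the desk alone.

Things in the scene. Friction and masses are not known exactly. Their poses are not given: they have to be found in the camera images.
- frame: Open beech frame, 160 mm along x by 190 along y outside when square, walls 12, height 40. Origin at its middle, desk level; x from clamped to far rail, y left. Clamped rail fixed by a batten and clamps (y within +-53 mm, up to 54 high). Dry joints: far rail shifts along y, parallel, side rails swing with it; starts up to 8 mm off square (not in this pose), moves at about 12 N, stays put.
- frame_left (a point): Outer left corner of the clamped rail, at the top edge: frame x = -80, y = +95, z = 40 mm; axes as the frame's. The inside corner opposite it is at frame x = +68, y = -83 mm when the frame is square and shifts along y with the far rail.
- frame_right (a point): Outer right corner of the clamped rail, at the top edge: frame x = -80, y = -95, z = 40 mm; axes as the frame's. The inside corner opposite it is at frame x = +68, y = +83 mm when the frame is square and shifts along y with the far rail.
- rule: Loose slide rule, 0.15 to 0.25 kg: wooden stock 184 x 16 x 10 mm. Origin on its underside at the hook's inner face; x from hook to nose, z up. Hook: flat plate 24 mm wide (x -4 to 0) reaching 12 mm below the underside. Heel pin, 6 mm thick, at x = 30, also 12 mm down: goes inside the frame corner. Starts on the desk standing on these (origin 12 mm up); on the frame it rests on the rims (40 mm up).
- rule_grip (a point): Centre of the slide's brass thumb carriage, where to hold the rule: 30 mm along the rule, 24 mm wide, from 18 mm below to 14 mm above this point, straddling the 16 mm wide stock; axes as the rule's. Rigid with slide and nose; 112 mm + joint value from the hook's face, 16 mm above the underside of the stock.
- rule_slide (a joint): Reading of the rule, 0 to 0.050 m, growing as the carriage moves away from the hook; friction 2 N, so the stock follows the carriage until hook or heel catches. Nose: round pin 5 mm thick under the slide, 12 mm down, outer side 205 mm + reading from the hook's face; the slide goes on 27 mm beyond it to rest on the far rim.
- stand: Slotted beech stand 45 x 105 mm, 55 mm high, with three upright jeweller's screwdrivers with black knurled handles up to 108 mm high; origin at the centre of its underside. Leave alone.
- loupe: Folding glass loupe in a brass frame, opened out flat, 88 x 44 mm, 10 mm high; origin under the lens. Leave alone.
- pitch_pipe: Round dark brown bakelite pitch pipe, 74 mm across, 17 mm high; origin at the centre of its underside. Leave alone.
- scraper: Reed scraper lying down, ebony handle 90 mm long and 14 mm thick, steel blade reaching 106 mm from the origin along its x; origin under the middle of the handle. Leave alone.

How it is judged:
By the outcome, as a careful person would: the job done as asked, in the order asked, and still so for the second after the job is handed in, with the robot touching nothing.
It also fails if it takes over 72 s, if anything falls off the work surface, if the arm or the gripper's body presses on something with over 40 N, if the wrist force passes 120 N, or if a joint passes its speed limit or range.

ROBOT

A 6-joint arm with a two-finger parallel gripper is mounted at the origin on the work surface. World frame = base frame: x ahead of the robot, y to its left, z up, the work surface at z = 0. Lengths are in m, angles in degrees, forces in N, time in s.
With the tool pointing down it reaches from about 0.4 to 0.825 m from the base axis. Payload 7 kg.
Tool frame: the origin (TCP) lies between the finger pads; the fingertips stand 17 mm ahead of it and the grasp point (between the pads) lies 2 mm behind it; x points along the fingers, y is the direction in which the jaws open and shut, and the axes are right-handed (so a half turn about x gives the same grasp; the last joint's range is limited). The gripper opens to 88 mm and grips with 3 to 60 N. Pads are 19 mm wide; open, the fingers measure 130 mm over their backs; the gripper's body (78 mm by 193 mm) begins 47 mm behind the grasp point.
Start: joints at [91.679, 20.546, 0.682, 0, -70.136, -16.507], TCP at [0.173, 0.652, 0.244] pointing down, gripper open.
Joint ranges: [-176.03, 176.03], [-82.01, 121.73], [-58.28, 71.71], [-173.87, 95.51], [-174.79, -0.11], [-173.66, 173.66]. Speed limits (degrees/s): [136.94, 136.94, 172.46, 180, 180, 180].

INTERFACE

Orientations are given as [roll, pitch, yaw] about the fixed x, y, z axes, in that order (R = Rz(yaw) Ry(pitch) Rx(roll)).
In Python, from plant import r gives the robot as it stands.
- The arm moves only by the shell command python3 -m jog 'ROWS' [FORCE]. ROWS is a JSON object of lists of equal length, an entry for each row: "fingers": the opening, from 0 (shut) to 1 (fully open); "dp": the shift along the tool's x, y, z in mm, a list of three; "twist": the turn about the tool's x in degrees. In form: {"fingers": [fingers, ...], "dp": [[dx, dy, dz], ...], "twist": [twist, ...]}. A call has exactly 5 rows; each row is the pose to reach, as a shift and turn from the pose measured when the call began, along the tool's axes at that moment; what a row does not reach only later rows make up. A row lasts 1/10 s, in which the tool goes at most 50 mm and 8.59 degrees, less where a joint would pass 70% of its speed; a pose out of reach is approached as far as the arm can. A call with a gripper value outside its range is refused whole. The fingers move at their own pace and stop on an object; FORCE is the grip in N (left out, the last holds). Time passes only in rows, so rows that repeat a pose let the fingers close, or fill a call up. It gives the time, the measured TCP pose, the force and the opening at its end, in the units of the state.
- r.get_state(): the state, without advancing time (a new reading comes with each control period).
- r.capture(name): name is "scene" or "top" or "wrist"; returns a dict with "frame" (480x640x3 uint8, red, green, blue), "intrinsics" (3x3 intrinsics, pixels), "pose" (4x4, takes a point from camera to world coordinates). Camera axes: x right, y down, z forward; pixel columns grow to the right and rows downward; lengths in m; the calibration is good to about 2 mm. The wrist camera is an equidistant fisheye: a pixel r from the principal point sees the ray r / f radians off the axis. A picture is of the moment at which its call begins. There is no depth.
- r.close_job(): hands the job in, once; it reports no verdict.
The state is a dict: "time_s": time; "joints": joint angles; "qd": joint speeds; "joint_torque": joint torques, N m; "tcp_pos": TCP position; "eef_rot": TCP orientation; "contact_force": force on the tool from outside, world axes, zero at the start; "moment": the same for the moment, N m; "gripper_width": finger opening in m.
Only numpy, scipy, OpenCV 4.12 (cv2) and the standard library are available. Lean on these libraries where they do the work, as an engineer would, in place of code of your own. Each camera call takes 0.05 s, during which the arm holds its last target. There are 200 camera calls.

## Working session

There is one attempt and no reset: what is moved stays moved. The work goes in short steps, Python scripts to look and compute and a shell command to move; the robot and the scene stay as the last step left them, time stands still between calls to the robot, and variables do not carry over. Pictures are saved under pics/ and viewed, on a budget of 10 in all, crops included, one or two more only if the job needs it, and the job is handed in when it is done.

```bash
ls; mkdir -p pics; python3 - <<'E'
from plant import r
import cv2,numpy as np,pickle
print(r.get_state())
for n in ["top","scene"]:
    c=r.capture(n); pickle.dump(c,open(f"{n}0.pkl","wb"))
    cv2.imwrite(f"pics/{n}0.png",c["frame"][:,:,::-1]); print(n,c["intrinsics"],c["pose"])
E
```

```text
pics
{'time_s': 0.0, 'joints': array([ 9.16786864e+01,  2.05910976e+01,  6.33750789e-01, -1.92116773e-02,
       -7.01351054e+01, -1.65055897e+01]), 'qd': array([-0.04580007, -0.01017242, -0.0179396 ,  0.02674231, -0.02852623,
        0.10441271]), 'joint_torque': array([-2.26601669e-04, -5.82713056e+01,  2.93053490e+01,  6.99742064e+00,
        6.96349656e-03, -1.38752503e-04]), 'tcp_pos': array([0.17265813, 0.65207311, 0.24262915]), 'eef_rot': array([ 95.45371405,  89.90579977, -99.37973201]), 'contact_force': array([ 0.17472172, -0.04860686, -0.36948872]), 'moment': array([ 0.02025871, -0.01645318, -0.00863344]), 'gripper_width': 0.08748629822900911}
top [[592.77559354   0.         321.82628995]
 [  0.         592.77559354 244.11580911]
 [  0.           0.           1.        ]] [[ 2.39867867e-03 -9.95987010e-01  8.94657656e-02  4.93013399e-01]
 [-9.99692961e-01 -1.81885667e-04  2.47780412e-02  3.06543781e-02]
 [-2.46623346e-02 -8.94977307e-02 -9.95681639e-01  1.38381306e+00]
 [ 0.00000000e+00  0.00000000e+00  0.00000000e+00  1.00000000e+00]]
scene [[608.0970493    0.         322.09897315]
 [  0.         608.0970493  240.54530875]
 [  0.           0.           1.        ]] [[-0.46610376  0.71193276 -0.52526093  1.26563348]
 [ 0.88456201  0.38656859 -0.26098807  0.37906263]
 [ 0.01724341 -0.58627338 -0.80992974  1.10752358]
 [ 0.          0.          0.          1.        ]]
```

View pics/top0.png

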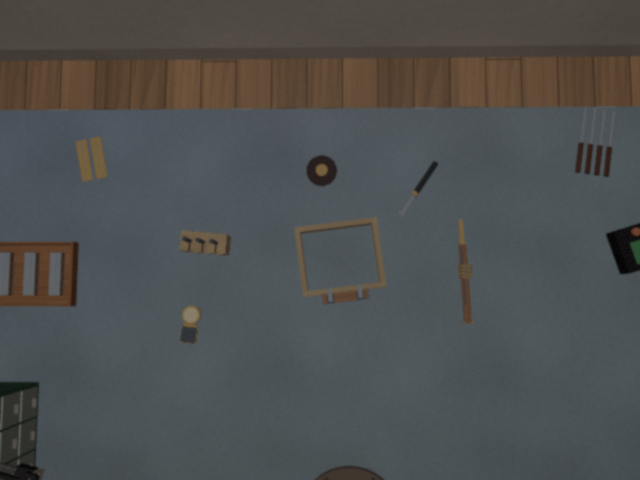

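View pics/scene0.png

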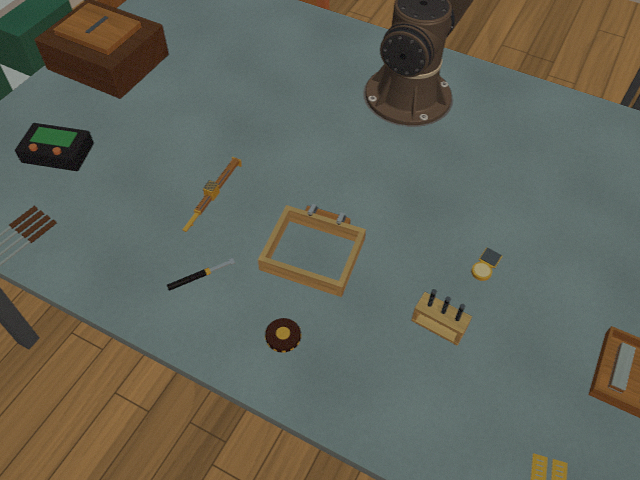

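The top view shows the frame, with outer corners near (296,228), (376,218), (386,285) and (304,295). The clamps are on the near side. The rule's hook end is near (467,320) and its nose end near (461,222), with the carriage at (464,271). The stand is at (205,243), the loupe at (190,325), the pitch pipe at (321,170) and the scraper at (420,188), all well clear. The scene view agrees.

```bash
cat > h.py <<'E'
import numpy as np,cv2,pickle
from scipy.spatial.transform import Rotation as R
def ray(c,px,fish=False):
    K=c["intrinsics"];px=np.atleast_2d(px).astype(float)
    x=(px[:,0]-K[0,2])/K[0,0];y=(px[:,1]-K[1,2])/K[1,1]
    if fish:
        t=np.hypot(x,y)+1e-12;d=np.c_[np.sin(t)*x/t,np.sin(t)*y/t,np.cos(t)]
    else: d=np.c_[x,y,np.ones_like(x)]
    return d@c["pose"][:3,:3].T
def cast(c,px,z,fish=False):
    d=ray(c,px,fish);o=c["pose"][:3,3]
    return (o+d*((z-o[2])/d[:,2])[:,None])[:,:2]
def proj(c,P,fish=False):
    T=np.linalg.inv(c["pose"]);p=np.atleast_2d(P)@T[:3,:3].T+T[:3,3];K=c["intrinsics"]
    if fish:
        t=np.arctan2(np.hypot(p[:,0],p[:,1]),p[:,2]);q=p[:,:2]/np.hypot(p[:,0],p[:,1])[:,None]*t[:,None]
    else: q=p[:,:2]/p[:,2:]
    return q*[K[0,0],K[1,1]]+K[:2,2]
def toolR(s): return R.from_euler('xyz',s["eef_rot"],degrees=True).as_matrix()
def yaw(s): # world heading of tool z axis (perpendicular to jaws)
    z=toolR(s)[:,2];return np.degrees(np.arctan2(z[1],z[0]))
def goto(s,p,heading=None):
    """dp in mm (tool axes) and twist for world target p (m), tool z heading mod 180"""
    M=toolR(s);d=M.T@(np.array(p)-s["tcp_pos"])*1000
    tw=None
    if heading is not None:
        tw=-((heading-yaw(s)+90)%180-90)  # tool x down: +twist = -yaw
    return d.round(1),tw
E
python3 - <<'E'
from plant import r
from h import *
s=r.get_state();print(toolR(s).round(3),yaw(s))
c=r.capture("wrist");print(c["intrinsics"],c["pose"].round(3), (toolR(s).T@(c["pose"][:3,3]-s["tcp_pos"])).round(3))
t=pickle.load(open("top0.pkl","rb"))
print("frame",cast(t,[[304,295],[386,285],[376,218],[296,228]],.04).round(3).tolist())
print("rule hook,nose,carr",cast(t,[[467,320],[461,222],[464,271]],.022).round(3).tolist())
f=t["frame"].copy();hsv=cv2.cvtColor(f,cv2.COLOR_RGB2HSV)
m=((hsv[...,0]<30)&(hsv[...,1]>70)).astype(np.uint8)
m[:205]=0;m[330:]=0;m[:,:280]=0;m[:,480:]=0
n,l,st,ce=cv2.connectedComponentsWithStats(m)
for i in range(1,n):
    if st[i,4]>60:
        pts=np.argwhere(l==i)[:,::-1].astype(np.float32)
        w=cast(t,pts,.022 if st[i,0]>440 else .04)
        print(st[i],cv2.minAreaRect((w*1000).astype(np.float32)))
E
```

```text
[[-0.    -0.256 -0.967]
 [-0.001 -0.967  0.256]
 [-1.     0.001 -0.   ]] 165.1650192384937
[[371.64829954   0.         313.90392908]
 [  0.         371.64829954 232.07511388]
 [  0.           0.           1.        ]] [[-0.255 -0.937 -0.238  0.237]
 [-0.967  0.248  0.062  0.635]
 [ 0.     0.246 -0.969  0.385]
 [ 0.     0.     0.     1.   ]] [-0.142  0.    -0.067]
frame [[0.498, 0.104], [0.521, -0.081], [0.674, -0.059], [0.651, 0.123]]
rule hook,nose,carr [[0.443, -0.265], [0.667, -0.256], [0.554, -0.26]]
[ 295  218   91   86 1262] ((575.4039916992188, 22.27808380126953), (179.12222290039062, 186.25265502929688), 7.729353427886963)
[458 220  15 103 689] ((554.6826171875, -262.54449462890625), (233.0552520751953, 27.286977767944336), 0.0932670310139656)
[333 286  24  16 322] ((501.49652099609375, 12.005914688110352), (31.24091148376465, 52.94001007080078), 7.222021102905273)
```

```bash
python3 -m jog '{"fingers":[1,1,1,1,1],"dp":[[0,60,-243],[0,60,-243],[0,60,-243],[0,60,-243],[0,60,-243]],"twist":[-6,-12,-18,-18,-18]}'
python3 -m jog '{"fingers":[1,1,1,1,1],"dp":[[0,237,-95],[0,237,-95],[0,237,-95],[0,237,-95],[0,237,-95]],"twist":[0,0,0,0,0]}'
python3 -m jog '{"fingers":[1,1,1,1,1],"dp":[[0,200,0],[0,200,0],[0,200,0],[0,200,0],[0,200,0]],"twist":[0,0,0,0,0]}'
python3 -c "
from plant import r
from h import *
s=r.get_state();print(s['tcp_pos'],yaw(s),s['joints'])
print(goto(s,[.52,-.12,.22],183))"
```

```text
time_s: 0.65
tcp_pos: [0.3932, 0.5309, 0.2428]
eef_rot: [71.8, 89.9, -105.0]
contact_force: [0.3, 1.5, 0.2]
gripper_width: 0.0873
time_s: 1.15
tcp_pos: [0.4987, 0.304, 0.2431]
eef_rot: [70.2, 89.9, -106.6]
contact_force: [1.6, 0.6, 0.3]
gripper_width: 0.0875
time_s: 1.65
tcp_pos: [0.5093, 0.0997, 0.2434]
eef_rot: [59.4, 89.9, -117.7]
contact_force: [-0.0, 0.0, -0.5]
gripper_width: 0.0877
[0.50925197 0.0997118  0.24344945] -177.02388921359528 [ 32.81615794   5.82890257 -18.77352688   0.06760084 -65.50622094
  60.13192723]
(array([ 23.9, 219.9,   0.6]), np.float64(-0.0238892135952824))
```

```bash
python3 -m jog '{"fingers":[1,1,1,1,1],"dp":[[24,220,0],[24,220,0],[24,220,0],[24,220,0],[24,220,0]],"twist":[0,0,0,0,0]}'
python3 -m jog '{"fingers":[1,1,1,1,1],"dp":[[0,0,0],[0,0,0],[0,0,0],[0,0,0],[0,0,0]],"twist":[0,0,0,0,0]}'
python3 - <<'E'
from plant import r
from h import *
s=r.get_state();print(s['tcp_pos'],yaw(s),s['joints'])
c=r.capture("wrist");pickle.dump(c,open("w1.pkl","wb"));cv2.imwrite("pics/w1.png",c["frame"][:,:,::-1])
E
```

```text
time_s: 2.15
tcp_pos: [0.5201, -0.1227, 0.2192]
eef_rot: [43.4, 89.8, -133.8]
contact_force: [0.5, 0.4, -0.2]
gripper_width: 0.0876
time_s: 2.65
tcp_pos: [0.5203, -0.1217, 0.2195]
eef_rot: [49.0, 89.9, -128.1]
contact_force: [0.3, 0.4, 0.2]
gripper_width: 0.0877
[ 0.52027755 -0.12172592  0.21946558] -177.03180964134822 [  7.94110257   8.37360269 -19.0920168    0.11400356 -62.63926226
  84.97469185]
```

View pics/w1.png

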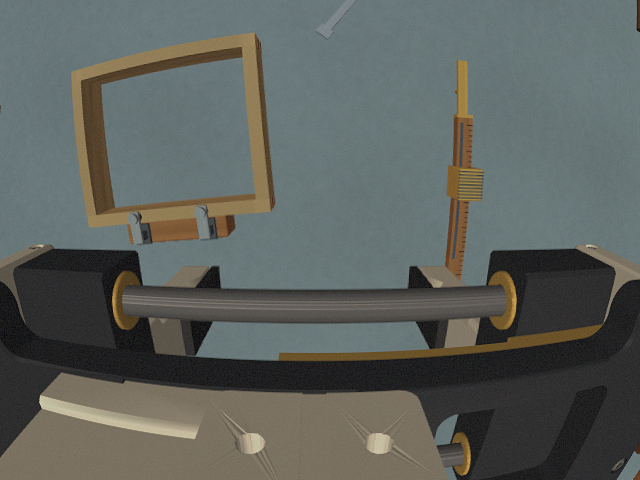

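The wrist view shows the rim's outer corners near (88,228), (273,211), (258,35) and (72,73). The rule's tip is at (462,61), the carriage at (465,184), and the hook is hidden under the gripper. I'll refine these points now.

```bash
python3 - <<'E'
from h import *
c=pickle.load(open("w1.pkl","rb"));f=c["frame"];g=cv2.cvtColor(f,cv2.COLOR_RGB2GRAY)
p=np.array([[88,228],[273,211],[258,35],[72,73],[112,212],[256,197],[242,55],[100,83]],np.float32).reshape(-1,1,2)
q=cv2.cornerSubPix(g,p.copy(),(4,4),(-1,-1),(3,50,.01)).reshape(-1,2)
w=cast(c,q,.04,True)*1000
for a,b in zip(q,w):print(a.round(1),b.round(1))
D=lambda i,j:np.linalg.norm(w[i]-w[j]).round(1)
A=lambda i,j:np.degrees(np.arctan2(*(w[j]-w[i])[::-1])).round(2)
print("outer clamped,far,left,right",D(0,1),D(2,3),D(0,3),D(1,2)); print("angles y-axis",A(1,0)-90,A(2,3)-90,"sides",A(0,3),A(1,2))
hsv=cv2.cvtColor(f,cv2.COLOR_RGB2HSV);m=((hsv[...,0]<30)&(hsv[...,1]>70)).astype(np.uint8);m[:,:430]=0;m[:,500:]=0;m[272:]=0
rows=[(y,np.flatnonzero(m[y])) for y in range(58,272)]
for y,k in rows[::12]+rows[100:140:4]:
    if len(k): print(y,k.min(),k.max(),(cast(c,[[(k.min()+k.max())/2,y]],.022,True)*1000).round(1))
E
```

```text
[ 89.1 227.4] [498.1 105.7]
[270.3 210.5] [522.8 -83.3]
[254.3  32.7] [680.5 -61.9]
[71.2 71.4] [657.3 127. ]
[112. 212.] [515.   75.5]
[255.5 198.5] [532.9 -69.8]
[242.   56.5] [658.4 -52.5]
[100.7  84.3] [640.1  88.4]
outer clamped,far,left,right 190.5 190.4 160.7 159.2
angles y-axis 7.450000000000003 7.0 sides 7.65 7.71
70 457 466 [[ 666.6 -254.9]]
82 457 467 [[ 654.7 -255.8]]
94 457 467 [[ 642.9 -256.4]]
106 457 467 [[ 631.2 -257. ]]
118 454 472 [[ 619.7 -258.9]]
130 454 471 [[ 608.1 -259.2]]
142 454 471 [[ 596.5 -260.1]]
154 453 470 [[ 584.9 -260.2]]
166 448 470 [[ 573.1 -258.7]]
178 447 481 [[ 562.  -265.3]]
190 447 481 [[ 550.3 -266.7]]
202 451 467 [[ 538.1 -262.8]]
214 450 467 [[ 526.2 -263.9]]
226 449 466 [[ 514.1 -264.6]]
238 448 465 [[ 501.8 -265.4]]
250 447 463 [[ 489.3 -265.7]]
262 445 462 [[ 476.6 -266.2]]
158 453 471 [[ 581.1 -261.1]]
162 453 470 [[ 577.2 -260.9]]
166 448 470 [[ 573.1 -258.7]]
170 448 482 [[ 569.9 -265.5]]
174 448 482 [[ 566.  -265.9]]
178 447 481 [[ 562.  -265.3]]
182 447 481 [[ 558.1 -265.8]]
186 447 481 [[ 554.2 -266.2]]
190 447 481 [[ 550.3 -266.7]]
194 447 480 [[ 546.3 -266.7]]
```

```bash
python3 -c "
from plant import r
from h import *
s=r.get_state();print(goto(s,[.557,-.2605,.026],182.9))"
```

```text
(array([193.7, 140. , -29.8]), np.float64(0.06296253338007318))
```

```bash
python3 -m jog '{"fingers":[1,1,1,1,1],"dp":[[0,50,-10],[0,100,-20],[30,140,-30],[75,140,-30],[110,140,-30]],"twist":[0,0,0,0,0]}'
python3 -m jog '{"fingers":[0.7,0.6,0.6,0.6,0.6],"dp":[[0,0,0],[0,0,0],[0,0,0],[0,0,0],[0,0,0]],"twist":[0,0,0,0,0]}'
python3 - <<'E'
from plant import r
from h import *
s=r.get_state();print(goto(s,[.557,-.2605,.026],182.9))
c=r.capture("wrist");pickle.dump(c,open("w2.pkl","wb"));cv2.imwrite("pics/w2.png",c["frame"][:,:,::-1])
E
```

```text
time_s: 3.2
tcp_pos: [0.5568, -0.2611, 0.1073]
eef_rot: [27.5, 89.8, -149.7]
contact_force: [-0.2, -0.7, -0.4]
gripper_width: 0.0877
time_s: 3.7
tcp_pos: [0.5578, -0.2609, 0.1092]
eef_rot: [100.5, 89.9, -76.7]
contact_force: [0.2, -0.7, -0.6]
gripper_width: 0.0548
(array([83.2, -0.6,  0.8]), np.float64(-0.010635210977397946))
```

View pics/w2.png

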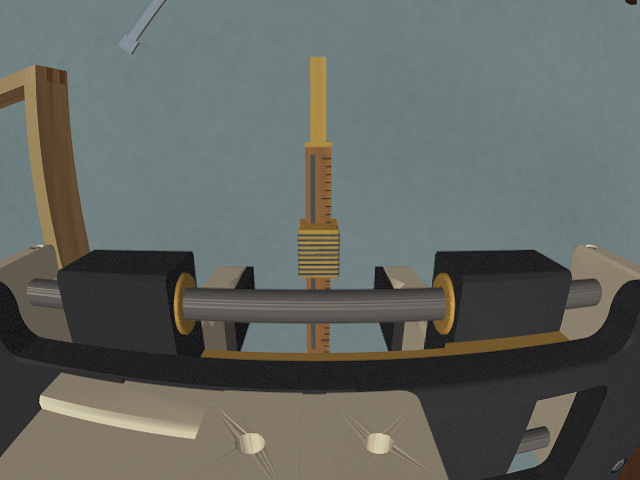

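The jaws straddle the rule. The carriage top spans about (299..339, 230..276), centred laterally. I'll check its x before descending.

```bash
python3 - <<'E'
from h import *
c=pickle.load(open("w2.pkl","rb"))
print((cast(c,[[319,230.5],[319,276]],.042,True)*1000).round(1))
print("tip,stock end top",(cast(c,[[318,57],[318,144]],.022,True)*1000).round(1))
E
```

```text
[[ 572.4 -263.4]
 [ 544.2 -264.9]]
tip,stock end top [[ 676.4 -257.7]
 [ 621.9 -260.4]]
```

```bash
python3 -m jog '{"fingers":[0.6,0.6,0.6,0.6,0.6],"dp":[[30,2.5,-0.5],[55,2.5,-0.5],[75,2.5,-0.5],[83,2.5,-0.5],[83,2.5,-0.5]],"twist":[0,0,0,0,0]}' 30
python3 -m jog '{"fingers":[0.2,0,0,0,0],"dp":[[0,0,0],[0,0,0],[0,0,0],[0,0,0],[0,0,0]],"twist":[0,0,0,0,0]}' 30
python3 -m jog '{"fingers":[0,0,0,0,0],"dp":[[0,0,0],[0,0,0],[0,0,0],[0,0,0],[0,0,0]],"twist":[0,0,0,0,0]}' 30
python3 -c "
from plant import r
from h import *
s=r.get_state();print(s['tcp_pos'],yaw(s),s['contact_force'])"
```

```text
time_s: 4.25
tcp_pos: [0.5577, -0.2635, 0.0252]
eef_rot: [43.7, 89.9, -133.4]
contact_force: [0.9, 0.6, 0.1]
gripper_width: 0.0524
time_s: 4.75
tcp_pos: [0.5581, -0.2636, 0.0259]
eef_rot: [68.4, 89.9, -108.7]
contact_force: [0.3, 1.7, 2.9]
gripper_width: 0.024
time_s: 5.25
tcp_pos: [0.558, -0.2635, 0.0259]
eef_rot: [64.7, 89.9, -112.4]
contact_force: [-0.9, 1.6, 2.0]
gripper_width: 0.024
[ 0.55801741 -0.26350483  0.02590765] -177.1030430558327 [-0.92150309  1.59471038  2.03613546]
```

The rule is gripped at 24 mm width. The camera faces the nose, though, and seating the hook is the critical fit. I'll regrip turned half a turn so the wrist camera sees the hook end.

```bash
python3 -m jog '{"fingers":[0.6,0.6,0.6,0.6,0.6],"dp":[[0,0,0],[0,0,0],[-20,0,0],[-55,0,0],[-85,0,0]],"twist":[0,0,0,0,0]}' 30
for i in 1 2 3 4; do python3 -m jog '{"fingers":[0.6,0.6,0.6,0.6,0.6],"dp":[[0,0,0],[0,0,0],[0,0,0],[0,0,0],[0,0,0]],"twist":[8.5,17,25.5,34,42.5]}' | grep eef; done
python3 -m jog '{"fingers":[0.6,0.6,0.6,0.6,0.6],"dp":[[0,0,0],[0,0,0],[0,0,0],[0,0,0],[0,0,0]],"twist":[8,10,10,10,10]}'
python3 - <<'E'
from plant import r
from h import *
s=r.get_state();print(s['tcp_pos'],yaw(s),s['joints'],goto(s,[.558,-.2635,.026],2.9))
c=r.capture("wrist");pickle.dump(c,open("w3.pkl","wb"));cv2.imwrite("pics/w3.png",c["frame"][:,:,::-1])
E
```

```text
time_s: 5.75
tcp_pos: [0.558, -0.2635, 0.1119]
eef_rot: [52.5, 89.9, -124.6]
contact_force: [0.9, -0.2, 0.2]
gripper_width: 0.0518
eef_rot: [95.4, 89.9, -124.6]
eef_rot: [137.8, 89.9, -125.0]
eef_rot: [178.1, 89.9, -127.5]
eef_rot: [-141.6, 89.8, -130.2]
time_s: 8.25
tcp_pos: [0.5578, -0.2636, 0.1115]
eef_rot: [-131.4, 89.8, -129.8]
contact_force: [-0.3, -0.2, 0.2]
gripper_width: 0.0528
[ 0.55777672 -0.2636221   0.11145079] 1.5391506081145776 [ -7.10511519  21.60179851 -16.50236139   0.16257924 -51.97823771
 -81.45586847] (array([85.4,  0.3,  0.4]), np.float64(-1.3608493918854236))
```

View pics/w3.png

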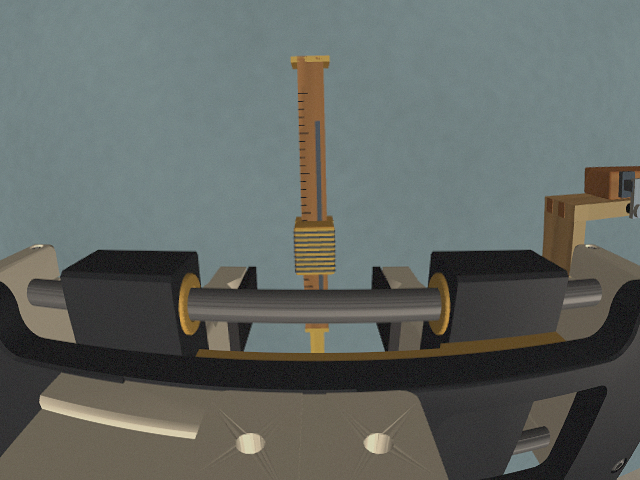

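The hook is now in view: its top edge is at (311,57), its width spans columns 291 to 330, and the carriage top covers rows 229 to 272.

```bash
python3 - <<'E'
from h import *
c=pickle.load(open("w3.pkl","rb"));f=c["frame"]
hsv=cv2.cvtColor(f,cv2.COLOR_RGB2HSV)
for y in list(range(53,70)): print(y,f[y,296],f[y,312])
g=f.astype(int).sum(2)[:,305:325].mean(1)
print([ (y,int(g[y])) for y in range(212,232)],[ (y,int(g[y])) for y in range(266,280)])
print((cast(c,[[311,56],[311,62],[311,68]],.022,True)*1000).round(1))
print((cast(c,[[314,230],[314,272.5]],.042,True)*1000).round(1))
print((cast(c,[[291,57],[330,57]],.022,True)*1000).round(1))
E
```

```text
53 [113 130 131] [116 130 134]
54 [115 130 130] [113 132 135]
55 [122 131 127] [139 136 117]
56 [155 135  91] [169 140  80]
57 [176 140  73] [176 144  75]
58 [175 143  75] [173 142  73]
59 [171 138  76] [177 148  80]
60 [169 138  74] [177 147  76]
61 [178 149  78] [171 142  80]
62 [137 108  54] [129  91  59]
63 [115  88  42] [133  95  60]
64 [116  87  43] [133  96  62]
65 [115  84  36] [134  97  60]
66 [119  88  42] [131  94  57]
67 [117  87  39] [133  92  58]
68 [113  90  60] [133  92  54]
69 [113 122 114] [135  96  61]
[(212, 250), (213, 253), (214, 279), (215, 282), (216, 283), (217, 285), (218, 285), (219, 281), (220, 263), (221, 215), (222, 212), (223, 218), (224, 216), (225, 217), (226, 233), (227, 302), (228, 359), (229, 386), (230, 375), (231, 297)] [(266, 226), (267, 309), (268, 383), (269, 340), (270, 258), (271, 253), (272, 321), (273, 397), (274, 346), (275, 289), (276, 279), (277, 278), (278, 272), (279, 260)]
[[ 439.7 -268.8]
 [ 443.6 -268.7]
 [ 447.5 -268.6]]
[[ 545.2 -264. ]
 [ 571.8 -263.3]]
[[ 440.5 -281.1]
 [ 439.9 -257. ]]
```

```bash
python3 -m jog '{"fingers":[0.6,0.6,0.6,0.6,0.6],"dp":[[30,0.3,0.4],[55,0.3,0.4],[77,0.3,0.4],[85.5,0.3,0.4],[85.5,0.3,0.4]],"twist":[-1.2,-1.2,-1.2,-1.2,-1.2]}' 30
python3 -m jog '{"fingers":[0.2,0,0,0,0],"dp":[[0,0,0],[0,0,0],[0,0,0],[0,0,0],[0,0,0]],"twist":[0,0,0,0,0]}' 30
python3 -m jog '{"fingers":[0,0,0,0,0],"dp":[[0,0,0],[-20,0,0],[-45,0,0],[-75,0,0],[-95,0,0]],"twist":[0,0,0,0,0]}' 30
python3 - <<'E'
from plant import r
from h import *
s=r.get_state();print(s['tcp_pos'],yaw(s),s['contact_force'])
CL=np.array([.4981,.1057]);hd=-42.9;u=np.array([np.cos(np.radians(hd)),np.sin(np.radians(hd))])
p=CL+u*(.1146-.003);print(p,goto(s,[*p,.12],hd))
E
```

```text
time_s: 8.8
tcp_pos: [0.5573, -0.2633, 0.0248]
eef_rot: [-160.9, 89.7, -158.2]
contact_force: [0.0, 0.6, 0.5]
gripper_width: 0.0524
time_s: 9.3
tcp_pos: [0.5577, -0.2635, 0.0255]
eef_rot: [-149.6, 89.8, -146.8]
contact_force: [-0.8, 0.5, 3.7]
gripper_width: 0.0243
time_s: 9.8
tcp_pos: [0.5583, -0.2633, 0.1223]
eef_rot: [-133.6, 89.8, -130.9]
contact_force: [0.8, 0.3, -1.2]
gripper_width: 0.0241
[ 0.55830833 -0.26334121  0.12225065] 2.765259782922769 [ 0.83471408  0.27936434 -1.19295386]
[0.57985179 0.02973155] (array([  1.5, 291.7,  35.7]), np.float64(45.66525978292277))
```

```bash
python3 -m jog '{"fingers":[0,0,0,0,0],"dp":[[0,30,4],[0,70,9],[0,112,14],[0,155,19],[0,195,24]],"twist":[8.5,17,25.5,34,42.5]}' 30
python3 - <<'E'
from plant import r
from h import *
s=r.get_state();print(s['tcp_pos'],yaw(s),s['contact_force'],s['joints'])
print(goto(s,[.5799,.0297,.12],-42.9))
E
```

```text
time_s: 10.3
tcp_pos: [0.5724, -0.0666, 0.1216]
eef_rot: [-96.7, 89.8, -136.4]
contact_force: [0.8, -0.3, -1.4]
gripper_width: 0.0241
[ 0.57240829 -0.06660242  0.12164203] -39.681579721444955 [ 0.82148166 -0.31126571 -1.3794807 ] [ 1.28639697e+01  1.76173006e+01 -2.10737034e+01  1.15748593e-01
 -5.14615059e+01 -1.42617754e+02]
(array([  1.4,  78.9, -55.7]), np.float64(3.218420278555044))
```

```bash
python3 -m jog '{"fingers":[0,0,0,0,0],"dp":[[0,35,-25],[0,65,-46],[1.5,79,-55.7],[20,79,-55.7],[35,79,-55.7]],"twist":[3.2,3.2,3.2,3.2,3.2]}' 30
python3 -m jog '{"fingers":[0,0,0,0,0],"dp":[[6,0,0],[6,0,0],[6,0,0],[6,0,0],[6,0,0]],"twist":[0,0,0,0,0]}' 30
python3 - <<'E'
from plant import r
from h import *
s=r.get_state();print(s['tcp_pos'],yaw(s),s['contact_force'],s['joints'])
print(goto(s,[.5799,.0297,.078],-42.9))
c=r.capture("wrist");pickle.dump(c,open("w4.pkl","wb"));cv2.imwrite("pics/w4.png",c["frame"][:,:,::-1])
E
```

```text
time_s: 10.8
tcp_pos: [0.5796, 0.0304, 0.0857]
eef_rot: [-99.5, 89.8, -142.3]
contact_force: [-0.2, -0.3, -0.6]
gripper_width: 0.024
time_s: 11.3
tcp_pos: [0.58, 0.0303, 0.0805]
eef_rot: [-86.9, 89.9, -129.7]
contact_force: [0.2, -0.4, -1.5]
gripper_width: 0.0236
[0.58004349 0.03030171 0.08049034] -42.82418242972243 [ 0.19780219 -0.36654499 -1.51940284] [ 2.23057149e+01  2.07506086e+01 -2.29017612e+01  7.01750717e-02
 -4.64432582e+01 -1.55178301e+02]
(array([ 2.5, -0.5,  0.3]), np.float64(0.07581757027756453))
```

View pics/w4.png

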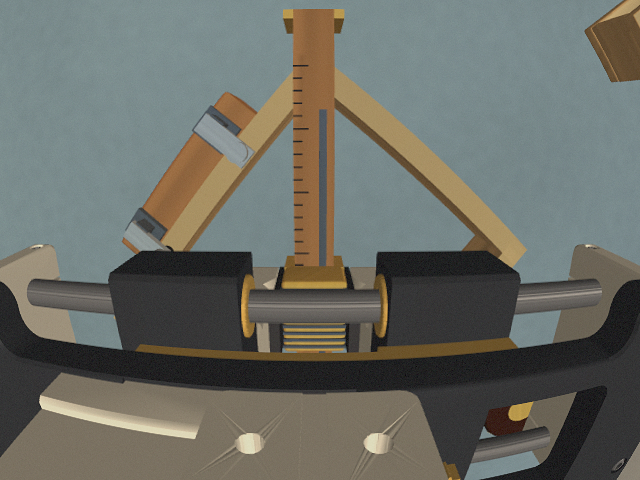

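The wrist view shows the stock crossing the left corner. The hook wings sit beyond it at (283..344, 10..33). The side-rail outer edge runs (336,73) to (524,246), and the clamped-rail edge runs from (293,78) to (255,113). I'll intersect these edges to find the corner.

```bash
cat > corner.py <<'E'
from h import *
def edge(c,cols,lo,hi):
    """topmost desk->beech transition in each column"""
    f=c["frame"].astype(float);d=cv2.GaussianBlur(f[...,0]-f[...,2],(3,3),0);out=[]
    for x in cols:
        k=d[lo:hi,x];i=np.flatnonzero((k[1:]>18)&(k[:-1]<=18))
        if len(i): i=i[0];out.append((x,lo+i+(18-k[i])/(k[i+1]-k[i])))
    return np.array(out)
def line(w):
    for _ in range(3):
        m=w.mean(0);_,_,v=np.linalg.svd(w-m);e=np.abs((w-m)@v[1]);w=w[e<max(.0006,2*np.median(e))]
    return m,v[0],e.max()
def corner(c,colsA,colsB,hi=240,z=.04):
    A=line(cast(c,edge(c,colsA,20,hi),z,True));B=line(cast(c,edge(c,colsB,20,hi),z,True))
    t=np.linalg.solve(np.c_[A[1],-B[1]],B[0]-A[0]);P=A[0]+t[0]*A[1]
    h=lambda v:np.degrees(np.arctan2(v[1],v[0]))%180
    return P,h(A[1]),h(B[1]),A[2],B[2]
E
python3 - <<'E'
from corner import *
c=pickle.load(open("w4.pkl","rb"));f=c["frame"]
for x in(287,339):print([(y,*f[y,x]) for y in range(6,38,1)])
P=corner(c,range(262,290),range(342,510));print(P)
tcp=np.array([.58004,.0303]);u=np.array([np.cos(np.radians(-42.82)),np.sin(np.radians(-42.82))])
d=tcp-P[0];print("corner along rule behind tcp, lateral(mm)",d@u*1e3,(-d[0]*u[1]+d[1]*u[0])*1e3)
for y in(10,16,20):
  w=cast(c,[[283,y],[344,y],[313.5,y]],.0767,True);d=tcp-w;print(y,(d@u*1e3).round(1),((-d[:,0]*u[1]+d[:,1]*u[0])*1e3).round(1))
E
```

```text
[(6, np.uint8(127), np.uint8(145), np.uint8(148)), (7, np.uint8(124), np.uint8(145), np.uint8(145)), (8, np.uint8(122), np.uint8(141), np.uint8(148)), (9, np.uint8(163), np.uint8(150), np.uint8(106)), (10, np.uint8(188), np.uint8(154), np.uint8(79)), (11, np.uint8(184), np.uint8(151), np.uint8(78)), (12, np.uint8(186), np.uint8(154), np.uint8(79)), (13, np.uint8(187), np.uint8(156), np.uint8(81)), (14, np.uint8(185), np.uint8(152), np.uint8(81)), (15, np.uint8(181), np.uint8(149), np.uint8(75)), (16, np.uint8(187), np.uint8(155), np.uint8(82)), (17, np.uint8(190), np.uint8(157), np.uint8(83)), (18, np.uint8(133), np.uint8(107), np.uint8(53)), (19, np.uint8(85), np.uint8(63), np.uint8(32)), (20, np.uint8(91), np.uint8(67), np.uint8(31)), (21, np.uint8(96), np.uint8(73), np.uint8(40)), (22, np.uint8(92), np.uint8(65), np.uint8(26)), (23, np.uint8(93), np.uint8(71), np.uint8(37)), (24, np.uint8(95), np.uint8(73), np.uint8(36)), (25, np.uint8(90), np.uint8(66), np.uint8(29)), (26, np.uint8(90), np.uint8(67), np.uint8(35)), (27, np.uint8(91), np.uint8(67), np.uint8(29)), (28, np.uint8(95)
[... 1726 characters left out ...]
nt8(65), np.uint8(33)), (32, np.uint8(91), np.uint8(64), np.uint8(27)), (33, np.uint8(107), np.uint8(102), np.uint8(88)), (34, np.uint8(126), np.uint8(143), np.uint8(149)), (35, np.uint8(121), np.uint8(140), np.uint8(141)), (36, np.uint8(121), np.uint8(140), np.uint8(141)), (37, np.uint8(123), np.uint8(143), np.uint8(142))]
(array([0.49822814, 0.10519339]), np.float64(97.30140171855079), np.float64(7.778341031044411), np.float64(5.028562904197242e-05), np.float64(7.548944706030241e-05))
corner along rule behind tcp, lateral(mm) 110.91323909122447 0.6735625926700892
10 [118.4 118.4 118.2] [ 11.7 -12.4  -0.4]
16 [115.8 115.7 115.5] [ 11.6 -12.4  -0.4]
20 [114.  114.  113.8] [ 11.6 -12.4  -0.4]
```

Hook and corner check out: the plate measures 4 mm and the hook sits 4.0 mm outside the corner. Vision puts the shift at roughly +1.3 mm. I'll correct 0.9 mm laterally and lower.

```bash
python3 -m jog '{"fingers":[0,0,0,0,0],"dp":[[3,-0.9,0],[9,-0.9,0],[15,-0.9,0],[20,-0.9,0],[23,-0.9,0]],"twist":[0,0,0,0,0]}' 30
python3 -m jog '{"fingers":[0,0,0,0,0],"dp":[[1,0,0],[2,0,0],[3,0,0],[3.3,0,0],[3.3,0,0]],"twist":[0,0,0,0,0]}' 30
python3 -m jog '{"fingers":[0,0,0,0,0],"dp":[[0,0,0],[0,0,0],[0,0,0],[0,0,0],[0,0,0]],"twist":[0,0,0,0,0]}' 30
cat > st.py <<'E'
from plant import r
from h import *
import sys
s=r.get_state();z=toolR(s)[:,2];u=z[:2]/np.linalg.norm(z[:2]);F=s['contact_force']
print("t",s['time_s'].__round__(2),"tcp",(s['tcp_pos']*1e3).round(2),"hd",yaw(s).round(2),"F along/lat/z",(F[:2]@u).round(2),(F[1]*u[0]-F[0]*u[1]).round(2),F[2].round(2),"Mz",s['moment'][2].round(3))
if len(sys.argv)>2:
    C=np.array([float(sys.argv[1]),float(sys.argv[2])]);d=s['tcp_pos'][:2]*1e3-C;print("from corner along,lat",(d@u).round(2),(d[1]*u[0]-d[0]*u[1]).round(2))
E
python3 st.py 498.2 105.2
```

```text
time_s: 11.85
tcp_pos: [0.5789, 0.0295, 0.0565]
eef_rot: [-99.6, 89.8, -142.4]
contact_force: [0.6, 0.7, -1.4]
gripper_width: 0.0239
time_s: 12.35
tcp_pos: [0.5791, 0.0296, 0.0535]
eef_rot: [-96.5, 89.8, -139.4]
contact_force: [-0.3, 0.1, 1.4]
gripper_width: 0.0237
time_s: 12.85
tcp_pos: [0.5791, 0.0296, 0.0536]
eef_rot: [-95.3, 89.9, -138.1]
contact_force: [-0.8, -1.0, 1.1]
gripper_width: 0.0234
t 12.85 tcp [579.11  29.58  53.62] hd -42.81 F along/lat/z 0.09 -1.29 1.07 Mz -0.009
from corner along,lat 110.74 -0.48
```

```bash
python3 -m jog '{"fingers":[0,0,0,0,0],"dp":[[0,0.2,2],[0,0.2,4],[0,0.2,6],[0,0.2,8],[0,0.2,10]],"twist":[0,0,0,0,0]}' 30 >/dev/null; python3 st.py 498.2 105.2
python3 -m jog '{"fingers":[0,0,0,0,0],"dp":[[0,0.2,2],[0,0.2,4],[0,0.2,6],[0,0.2,8],[0,0.2,10]],"twist":[0,0,0,0,0]}' 30 >/dev/null; python3 st.py 498.2 105.2
python3 -m jog '{"fingers":[0,0,0,0,0],"dp":[[0,0,0.3],[0,0,0.6],[0,0,1],[0,0,1.4],[0,0,1.8]],"twist":[0,0,0,0,0]}' 30 >/dev/null; python3 st.py 498.2 105.2
```

```text
t 13.35 tcp [586.71  22.88  53.55] hd -42.82 F along/lat/z -1.88 -0.26 1.71 Mz 0.013
from corner along,lat 120.87 -0.21
t 13.85 tcp [594.23  16.05  53.55] hd -42.83 F along/lat/z -2.86 -0.15 0.95 Mz 0.072
from corner along,lat 131.03 -0.11
t 14.35 tcp [595.54  14.83  53.55] hd -42.82 F along/lat/z -2.92 -0.59 0.81 Mz 0.051
from corner along,lat 132.82 -0.12
```

Sliding friction reads about -2.5 N. I'll creep on in short steps.

```bash
python3 -m jog '{"fingers":[0,0,0,0,0],"dp":[[0,0,0.3],[0,0,0.6],[0,0,0.9],[0,0,1.2],[0,0,1.4]],"twist":[0,0,0,0,0]}' 30 >/dev/null; python3 st.py 498.2 105.2
python3 -m jog '{"fingers":[0,0,0,0,0],"dp":[[0,0,0.2],[0,0,0.4],[0,0,0.5],[0,0,0.5],[0,0,0.5]],"twist":[0,0,0,0,0]}' 30 >/dev/null; python3 st.py 498.2 105.2
python3 -m jog '{"fingers":[0,0,0,0,0],"dp":[[0,0,0.2],[0,0,0.4],[0,0,0.5],[0,0,0.5],[0,0,0.5]],"twist":[0,0,0,0,0]}' 30 >/dev/null; python3 st.py 498.2 105.2
```

```text
t 14.85 tcp [596.6   13.89  53.54] hd -42.82 F along/lat/z -2.16 0.03 1.21 Mz 0.026
from corner along,lat 134.24 -0.1
t 15.35 tcp [596.97  13.54  53.57] hd -42.82 F along/lat/z -2.13 0.35 1.0 Mz 0.079
from corner along,lat 134.75 -0.1
t 15.85 tcp [597.32  13.18  53.55] hd -42.82 F along/lat/z -2.3 -0.36 1.02 Mz 0.044
from corner along,lat 135.26 -0.13
```

```bash
for i in 1; do python3 -m jog '{"fingers":[0,0,0,0,0],"dp":[[0,0,0.2],[0,0,0.4],[0,0,0.5],[0,0,0.5],[0,0,0.5]],"twist":[0,0,0,0,0]}' 30 >/dev/null; python3 st.py 498.2 105.2; done
python3 -m jog '{"fingers":[0,0,0,0,0],"dp":[[0,0,0.1],[0,0,0.2],[0,0,0.3],[0,0,0.4],[0,0,0.4]],"twist":[0,0,0,0,0]}' 30 >/dev/null; python3 st.py 498.2 105.2
python3 - <<'E'
from plant import r
from h import *
c=r.capture("top");pickle.dump(c,open("t1.pkl","wb"));s=r.capture("scene");pickle.dump(s,open("s1.pkl","wb"))
a=cv2.resize(c["frame"][200:320,270:420],None,fx=4,fy=4,interpolation=3);b=cv2.resize(s["frame"][190:310,245:385],None,fx=4,fy=4,interpolation=3)[:, :]
cv2.imwrite("pics/t1.png",np.hstack([cv2.resize(a,(400,320)),cv2.resize(b,(400,320))])[:,:,::-1])
E
python3 st.py
```

```text
t 16.35 tcp [597.72  12.84  53.55] hd -42.82 F along/lat/z -1.59 -0.16 1.34 Mz 0.076
from corner along,lat 135.77 -0.1
t 16.85 tcp [597.91  12.57  53.53] hd -42.82 F along/lat/z -3.49 -0.57 2.13 Mz -0.027
from corner along,lat 136.1 -0.17
t 16.95 tcp [597.92  12.57  53.54] hd -42.82 F along/lat/z -3.62 -0.54 2.72 Mz 0.021
```

View pics/t1.png

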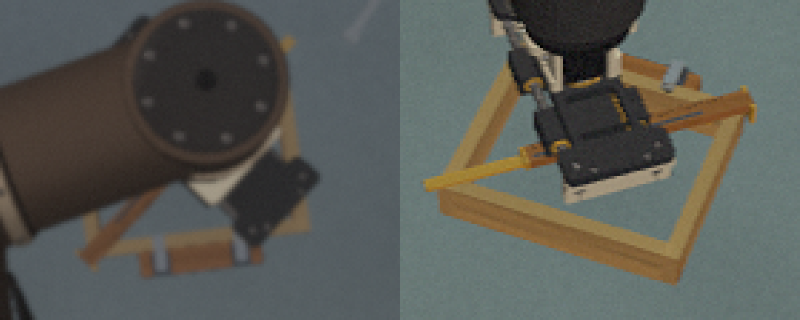

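The scene crop shows the rule lying along the left diagonal. The hook is over the left corner (755,105) and the slide tip lies over the far-right corner (430,185). The force is just starting to rise, so I'll continue in 0.3 mm steps.

```bash
python3 -m jog '{"fingers":[0,0,0,0,0],"dp":[[0,0,0.1],[0,0,0.2],[0,0,0.3],[0,0,0.3],[0,0,0.3]],"twist":[0,0,0,0,0]}' 30 >/dev/null; python3 st.py 498.2 105.2
```

```text
t 17.45 tcp [598.05  12.41  53.53] hd -42.82 F along/lat/z -4.39 -0.84 3.0 Mz -0.052
from corner along,lat 136.31 -0.18
```

```bash
python3 -m jog '{"fingers":[0,0,0,0,0],"dp":[[0,0,0.1],[0,0,0.2],[0,0,0.3],[0,0,0.4],[0,0,0.4]],"twist":[0,0,0,0,0]}' 30 >/dev/null; python3 st.py 498.2 105.2
```

```text
t 17.95 tcp [598.19  12.15  53.5 ] hd -42.83 F along/lat/z -5.3 -0.22 3.34 Mz -0.084
from corner along,lat 136.59 -0.26
```

```bash
python3 -m jog '{"fingers":[0,0,0,0,0],"dp":[[0,0,0.1],[0,0,0.2],[0,0,0.3],[0,0,0.4],[0,0,0.4]],"twist":[0,0,0,0,0]}' 30 >/dev/null; python3 st.py 498.2 105.2
```

```text
t 18.45 tcp [598.26  11.96  53.49] hd -42.84 F along/lat/z -5.58 0.29 3.49 Mz -0.124
from corner along,lat 136.77 -0.33
```

```bash
python3 -m jog '{"fingers":[0,0,0,0,0],"dp":[[0,0,0.2],[0,0,0.4],[0,0,0.6],[0,0,0.6],[0,0,0.6]],"twist":[0,0,0,0,0]}' 30 >/dev/null; python3 st.py 498.2 105.2
python3 -m jog '{"fingers":[0,0,0,0,0],"dp":[[0,0,0.2],[0,0,0.4],[0,0,0.6],[0,0,0.6],[0,0,0.6]],"twist":[0,0,0,0,0]}' 30 >/dev/null; python3 st.py 498.2 105.2
```

```text
t 18.95 tcp [598.41  11.73  53.47] hd -42.85 F along/lat/z -6.35 -0.49 4.04 Mz -0.157
from corner along,lat 137.03 -0.37
t 19.45 tcp [598.48  11.62  53.46] hd -42.87 F along/lat/z -7.56 -0.86 4.61 Mz -0.173
from corner along,lat 137.16 -0.37
```

The rule is tight: 7.5 N total and the carriage has stopped advancing. Holding to read.

```bash
for k in 1 2; do python3 -m jog '{"fingers":[0,0,0,0,0],"dp":[[0,0,0.5],[0,0,0.5],[0,0,0.5],[0,0,0.5],[0,0,0.5]],"twist":[0,0,0,0,0]}' 30 >/dev/null; python3 st.py 498.2 105.2;done
python3 - <<'E'
from corner import *
from plant import r
s=r.get_state();c=r.capture("wrist");pickle.dump(c,open("w5.pkl","wb"));cv2.imwrite("pics/w5.png",c["frame"][:,:,::-1])
E
```

```text
t 19.95 tcp [598.49  11.59  53.47] hd -42.88 F along/lat/z -7.49 -0.05 4.24 Mz -0.127
from corner along,lat 137.19 -0.36
t 20.45 tcp [598.47  11.6   53.47] hd -42.89 F along/lat/z -8.36 0.54 3.63 Mz -0.113
from corner along,lat 137.17 -0.34
```

View pics/w5.png

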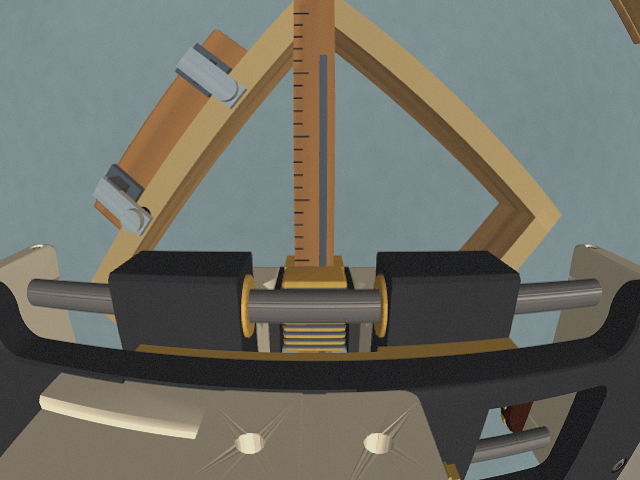

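The wrist view shows the rule drawn out with the stock still over the corner; the hook is just above the picture edge. The graduations are visible at columns 295 to 310, which gives a relative check later. I'll push the slide back, ease forward 2.5 mm and lift.

```bash
python3 -m jog '{"fingers":[0,0,0,0,0],"dp":[[0,0,-1.5],[0,0,-4],[0,0,-7],[0,0,-10],[0,0,-13]],"twist":[0,0,0,0,0]}' 30 >/dev/null; python3 st.py 498.2 105.2
python3 -m jog '{"fingers":[0,0,0,0,0],"dp":[[0,0,-3],[0,0,-6],[0,0,-9],[0,0,-12],[0,0,-14.5]],"twist":[0,0,0,0,0]}' 30 >/dev/null; python3 st.py 498.2 105.2
python3 -m jog '{"fingers":[0,0,0,0,0],"dp":[[0,0,1],[0,0,2],[0,0,2.5],[-1,0,2.5],[-3,0,2.5]],"twist":[0,0,0,0,0]}' 30 >/dev/null; python3 st.py 498.2 105.2
python3 -m jog '{"fingers":[0,0,0,0,0],"dp":[[-4,0,0],[-12,0,0],[-24,0,0],[-29,0,0],[-29,0,0]],"twist":[0,0,0,0,0]}' 30 >/dev/null
python3 -m jog '{"fingers":[0,0,0,0,0],"dp":[[0,0,0],[0,0,0],[0,0,0],[0,0,0],[0,0,0]],"twist":[0,0,0,0,0]}' 30 >/dev/null; python3 st.py 498.2 105.2
python3 - <<'E'
from corner import *
from plant import r
s=r.get_state();c=r.capture("wrist");pickle.dump((s,c),open("w6.pkl","wb"))
f=c["frame"]
for x in(287,339):print([(y,int(f[y,x,0]),int(f[y,x,2])) for y in range(0,26,1)])
P=corner(c,range(262,288),range(345,510));print(P)
c5=pickle.load(open("w5.pkl","rb"));g=c5["frame"][...,0].astype(int)
print(g[:268,297:304].mean(1).astype(int).tolist())
E
```

```text
t 21.0 tcp [589.31  20.59  53.61] hd -42.88 F along/lat/z 1.93 -0.12 -1.56 Mz -0.082
from corner along,lat 124.34 -0.0
t 21.5 tcp [578.62  30.72  53.7 ] hd -42.88 F along/lat/z 2.67 1.16 -0.97 Mz -0.119
from corner along,lat 109.61 0.14
t 22.0 tcp [580.19  28.82  56.46] hd -42.89 F along/lat/z 1.82 0.26 -2.68 Mz 0.021
from corner along,lat 112.05 -0.16
t 23.0 tcp [581.    29.06  86.72] hd -42.88 F along/lat/z 0.28 0.07 -1.72 Mz 0.004
from corner along,lat 112.48 0.56
[(0, 124, 141), (1, 123, 142), (2, 121, 141), (3, 127, 145), (4, 123, 146), (5, 147, 127), (6, 189, 75), (7, 183, 75), (8, 185, 80), (9, 183, 76), (10, 184, 79), (11, 183, 82), (12, 188, 84), (13, 187, 81), (14, 182, 78), (15, 89, 33), (16, 95, 38), (17, 92, 38), (18, 96, 35), (19, 95, 38), (20, 92, 29), (21, 90, 33), (22, 93, 36), (23, 90, 32), (24, 94, 40), (25, 98, 40)]
[(0, 122, 140), (1, 122, 140), (2, 121, 141), (3, 124, 145), (4, 121, 142), (5, 146, 122), (6, 186, 77), (7, 184, 80), (8, 185, 79), (9, 183, 77), (10, 184, 78), (11, 185, 79), (12, 185, 84), (13, 190, 84), (14, 151, 63), (15, 89, 34), (16, 93, 39), (1
[... 894 characters left out ...]
, 95, 146, 144, 143, 143, 143, 144, 143, 144, 143, 146, 119, 56, 96, 146, 145, 142, 144, 141, 144, 143, 144, 144, 146, 122, 69, 112, 146, 145, 144, 144, 143, 144, 142, 143, 145, 137, 97, 67, 148, 144, 144, 142, 144, 144, 143, 143, 144, 145, 148, 86, 86, 131, 145, 144, 145, 145, 145, 143, 143, 145, 147, 127, 81, 107, 147, 144, 144, 144, 144, 144, 143, 144, 144, 149, 86, 80, 124, 145, 144, 144, 143, 143, 143, 144, 144, 145, 135, 48, 94, 142, 146, 145, 144, 143, 143, 143, 145, 146, 133, 92, 99, 147, 145, 144, 144, 144, 145, 144, 143, 145, 146, 79, 89, 131, 146, 144, 145, 145, 144, 142, 145, 147, 128, 83, 87, 148, 145, 144, 143, 144, 144, 144, 145, 149, 96, 47, 120, 147, 146, 144, 143, 119, 112]
```

```bash
python3 -m jog '{"fingers":[0,0,0,0,0],"dp":[[-25,0,0],[-25,0,0],[-25,0,0],[-25,0,0],[-25,0,0]],"twist":[-8.5,-17,-25.5,-34,-42.5]}' 30 >/dev/null
python3 -m jog '{"fingers":[0,0,0,0,0],"dp":[[0,0,0],[0,0,0],[0,0,0],[0,0,0],[0,0,0]],"twist":[-8.5,-17,-25.5,-34,-42.5]}' 30
python3 - <<'E'
from corner import *
from plant import r
s0,c=pickle.load(open("w6.pkl","rb"));tcp=s0["tcp_pos"];z=tcp[2]-.0038
w=cast(c,[[313,5],[313,14.6]],z,True)-tcp[:2];u=toolR(s0)[:2,2];print("hook outer,inner",(w@u*1e3).round(1))
s=r.get_state();print(goto(s,[.5822,.012,.082],57.85),s["joints"],yaw(s))
E
```

```text
time_s: 24.05
tcp_pos: [0.581, 0.0291, 0.1116]
eef_rot: [129.7, 89.9, 172.5]
contact_force: [-0.3, -0.5, -1.8]
gripper_width: 0.0236
hook outer,inner [-120.6 -116.3]
(array([ 29.6, -13.4, -10.6]), np.float64(-15.033005982409719)) [ 22.06633281  18.73518543 -20.8823407   -0.09559876 -50.51260002
 -69.18855885] 42.81699401759028
```

```bash
python3 -m jog '{"fingers":[0,0,0,0,0],"dp":[[0,-7,-5],[0,-13.4,-10.6],[5,-13.4,-10.6],[18,-13.4,-10.6],[29,-13.4,-10.6]],"twist":[-8,-15,-15,-15,-15]}' 30 >/dev/null
python3 -m jog '{"fingers":[0,0,0,0,0],"dp":[[0,0,0],[0,0,0],[0,0,0],[0,0,0],[0,0,0]],"twist":[0,0,0,0,0]}' 30 >/dev/null; python3 st.py 522.3 -83.3
python3 - <<'E'
from corner import *
from plant import r
s=r.get_state();c=r.capture("wrist");pickle.dump((s,c),open("w7.pkl","wb"));cv2.imwrite("pics/w7.png",c["frame"][:,:,::-1])
E
```

```text
t 25.05 tcp [582.08  12.35  81.64] hd 57.64 F along/lat/z 0.02 0.34 -1.2 Mz 0.051
from corner along,lat 112.8 0.7
```

View pics/w7.png

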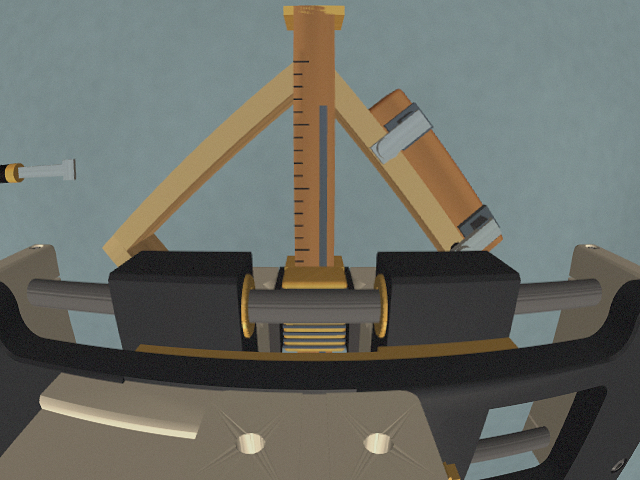

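The right corner is now under the stock, with the hook at (284..344, 6..30). The side-rail edge runs left (293,68) to (105,245). The clamped-rail edge runs right from (335,70) to about (370,105).

```bash
python3 - <<'E'
from corner import *
s,c=pickle.load(open("w7.pkl","rb"));f=c["frame"];tcp=s["tcp_pos"];u=toolR(s)[:2,2];n=np.array([-u[1],u[0]])
P=corner(c,range(341,366),range(120,288));print(P)
d=(tcp[:2]-P[0])*1e3;print("corner along,lat",d@u,d@n)
print([(y,int(f[y,287,0])) for y in range(2,24)])
k=next(y for y in range(8,24) if f[y,287,0]<140)
w=(tcp[:2]-cast(c,[[313.5,k]],tcp[2]-.0038,True)[0])*1e3;print(k,"hook along,lat",w@u,w@n)
E
```

```text
(array([ 0.52215477, -0.08386923]), np.float64(97.17274413048524), np.float64(7.7494063167376055), np.float64(8.327245602037974e-05), np.float64(9.526832759366869e-05))
corner along,lat 113.35729290674219 0.8854684945203023
[(2, 117), (3, 119), (4, 118), (5, 129), (6, 189), (7, 188), (8, 187), (9, 185), (10, 183), (11, 187), (12, 187), (13, 188), (14, 185), (15, 148), (16, 155), (17, 156), (18, 160), (19, 157), (20, 156), (21, 153), (22, 155), (23, 153)]Traceback (most recent call last):
  File "<stdin>", line 6, in <module>
StopIteration
```

```bash
python3 -m jog '{"fingers":[0,0,0,0,0],"dp":[[3,-1,-0.5],[9,-1,-0.5],[15,-1,-0.5],[20,-1,-0.5],[24,-1,-0.5]],"twist":[-0.1,-0.1,-0.1,-0.1,-0.1]}' 30 >/dev/null; python3 st.py 522.15 -83.87
python3 -m jog '{"fingers":[0,0,0,0,0],"dp":[[1,0,0],[2,0,0],[3,0,0],[3.4,0,0],[3.4,0,0]],"twist":[0,0,0,0,0]}' 30 >/dev/null; python3 st.py 522.15 -83.87
python3 -m jog '{"fingers":[0,0,0,0,0],"dp":[[0,0,0],[0,0,0],[0,0,0],[0,0,0],[0,0,0]],"twist":[0,0,0,0,0]}' 30 >/dev/null; python3 st.py 522.15 -83.87
```

```text
t 25.6 tcp [582.22  11.28  56.76] hd 57.73 F along/lat/z 0.23 0.0 -2.11 Mz -0.031
from corner along,lat 112.53 0.0
t 26.1 tcp [582.4   11.31  53.66] hd 57.74 F along/lat/z -0.65 0.8 -0.08 Mz -0.028
from corner along,lat 112.65 -0.14
t 26.6 tcp [582.46  11.35  53.7 ] hd 57.74 F along/lat/z -0.0 -0.39 -1.07 Mz 0.006
from corner along,lat 112.71 -0.18
```

```bash
python3 -m jog '{"fingers":[0,0,0,0,0],"dp":[[0.2,0,2],[0.2,0,4],[0.2,0,6],[0.2,0,8],[0.2,0,10]],"twist":[0,0,0,0,0]}' 30 >/dev/null; python3 st.py 522.15 -83.87
python3 -m jog '{"fingers":[0,0,0,0,0],"dp":[[0,0,2],[0,0,4],[0,0,6],[0,0,8],[0,0,10]],"twist":[0,0,0,0,0]}' 30 >/dev/null; python3 st.py 522.15 -83.87
python3 -m jog '{"fingers":[0,0,0,0,0],"dp":[[0,0,0.5],[0,0,1],[0,0,1.5],[0,0,2],[0,0,2]],"twist":[0,0,0,0,0]}' 30 >/dev/null; python3 st.py 522.15 -83.87
python3 -m jog '{"fingers":[0,0,0,0,0],"dp":[[0,0,0.2],[0,0,0.4],[0,0,0.6],[0,0,0.8],[0,0,1]],"twist":[0,0,0,0,0]}' 30 >/dev/null; python3 st.py 522.15 -83.87
```

```text
t 27.1 tcp [587.76  19.77  53.55] hd 57.74 F along/lat/z -2.66 -0.09 1.51 Mz -0.001
from corner along,lat 122.66 -0.16
t 27.6 tcp [593.12  28.35  53.51] hd 57.74 F along/lat/z -2.54 -0.87 1.8 Mz 0.001
from corner along,lat 132.78 -0.11
t 28.1 tcp [594.26  30.12  53.54] hd 57.74 F along/lat/z -2.32 -0.86 2.2 Mz 0.003
from corner along,lat 134.88 -0.14
t 28.6 tcp [594.76  30.95  53.54] hd 57.74 F along/lat/z -2.44 1.05 1.91 Mz -0.055
from corner along,lat 135.85 -0.12
```

```bash
for i in 1; do python3 -m jog '{"fingers":[0,0,0,0,0],"dp":[[0,0,0.2],[0,0,0.4],[0,0,0.6],[0,0,0.8],[0,0,1]],"twist":[0,0,0,0,0]}' 30 >/dev/null; python3 st.py 522.15 -83.87; done
python3 -m jog '{"fingers":[0,0,0,0,0],"dp":[[0,0,0.2],[0,0,0.4],[0,0,0.6],[0,0,0.7],[0,0,0.7]],"twist":[0,0,0,0,0]}' 30 >/dev/null; python3 st.py 522.15 -83.87
python3 -m jog '{"fingers":[0,0,0,0,0],"dp":[[0,0,0.2],[0,0,0.4],[0,0,0.5],[0,0,0.5],[0,0,0.5]],"twist":[0,0,0,0,0]}' 30 >/dev/null; python3 st.py 522.15 -83.87
```

```text
t 29.1 tcp [595.32  31.79  53.53] hd 57.74 F along/lat/z -2.8 0.72 1.47 Mz -0.038
from corner along,lat 136.86 -0.13
t 29.6 tcp [595.68  32.42  53.53] hd 57.74 F along/lat/z -3.0 -0.52 0.85 Mz -0.069
from corner along,lat 137.59 -0.11
t 30.1 tcp [596.    32.84  53.56] hd 57.74 F along/lat/z -2.32 -0.34 2.29 Mz -0.028
from corner along,lat 138.12 -0.15
```

```bash
python3 -m jog '{"fingers":[0,0,0,0,0],"dp":[[0,0,0.2],[0,0,0.4],[0,0,0.5],[0,0,0.5],[0,0,0.5]],"twist":[0,0,0,0,0]}' 30 >/dev/null; python3 st.py 522.15 -83.87
python3 -m jog '{"fingers":[0,0,0,0,0],"dp":[[0,0,0.2],[0,0,0.4],[0,0,0.5],[0,0,0.5],[0,0,0.5]],"twist":[0,0,0,0,0]}' 30 >/dev/null; python3 st.py 522.15 -83.87
```

```text
t 30.6 tcp [596.15  33.16  53.51] hd 57.74 F along/lat/z -4.32 -0.26 3.26 Mz 0.003
from corner along,lat 138.46 -0.1
t 31.1 tcp [596.2   33.39  53.47] hd 57.74 F along/lat/z -6.13 -0.22 4.02 Mz 0.077
from corner along,lat 138.69 -0.02
```

```bash
python3 -m jog '{"fingers":[0,0,0,0,0],"dp":[[0,0,0.2],[0,0,0.4],[0,0,0.6],[0,0,0.6],[0,0,0.6]],"twist":[0,0,0,0,0]}' 30 >/dev/null; python3 st.py 522.15 -83.87
python3 -m jog '{"fingers":[0,0,0,0,0],"dp":[[0,0,0.2],[0,0,0.4],[0,0,0.6],[0,0,0.6],[0,0,0.6]],"twist":[0,0,0,0,0]}' 30 >/dev/null; python3 st.py 522.15 -83.87
```

```text
t 31.6 tcp [596.22  33.65  53.45] hd 57.74 F along/lat/z -6.86 -0.71 3.08 Mz 0.133
from corner along,lat 138.91 0.09
t 32.1 tcp [596.31  33.83  53.47] hd 57.75 F along/lat/z -6.61 -0.09 3.31 Mz 0.092
from corner along,lat 139.11 0.1
```

```bash
python3 -m jog '{"fingers":[0,0,0,0,0],"dp":[[0,0,0.2],[0,0,0.4],[0,0,0.6],[0,0,0.6],[0,0,0.6]],"twist":[0,0,0,0,0]}' 30 >/dev/null; python3 st.py 522.15 -83.87
for k in 1 2; do python3 -m jog '{"fingers":[0,0,0,0,0],"dp":[[0,0,0.5],[0,0,0.5],[0,0,0.5],[0,0,0.5],[0,0,0.5]],"twist":[0,0,0,0,0]}' 30 >/dev/null; python3 st.py 522.15 -83.87; done
python3 - <<'E'
from corner import *
from plant import r
c=r.capture("wrist");pickle.dump(c,open("w8.pkl","wb"))
def ticks(c):
    g=255-c["frame"][:262,297:304,0].astype(float).mean(1)-105
    out=[]
    y=3
    while y<258:
        if g[y]>25 and g[y]>=g[y-1] and g[y]>=g[y+1]:
            k=np.arange(y-2,y+3);v=np.clip(g[k],0,None);out.append((k*v).sum()/v.sum());y+=3
        else:y+=1
    return np.array(out)
a=ticks(pickle.load(open("w5.pkl","rb")));b=ticks(c)
print(a.round(1).tolist());print(b.round(1).tolist())
for im in("w5.pkl",):
    pass
g5=pickle.load(open("w5.pkl","rb"))["frame"];g8=c["frame"]
# long ticks: dark at col 306
for g in(g5,g8): print([y for y in range(2,260) if g[y,304:308,0].mean()<110])
E
```

```text
t 32.6 tcp [596.29  33.93  53.45] hd 57.74 F along/lat/z -7.22 -0.44 3.82 Mz 0.138
from corner along,lat 139.19 0.18
t 33.1 tcp [596.32  33.96  53.43] hd 57.75 F along/lat/z -7.05 -0.89 3.85 Mz 0.097
from corner along,lat 139.23 0.16
t 33.6 tcp [596.32  33.96  53.45] hd 57.74 F along/lat/z -6.5 -0.68 2.57 Mz 0.192
from corner along,lat 139.23 0.17
[13.0, 24.5, 36.3, 48.2, 60.3, 72.8, 85.1, 97.7, 110.5, 123.2, 136.1, 149.1, 161.6, 174.6, 187.1, 199.8, 212.3, 224.2, 236.5, 248.2]
[9.4, 20.8, 32.5, 44.3, 56.3, 68.7, 81.0, 93.6, 106.2, 119.1, 131.8, 144.7, 157.4, 170.1, 182.9, 195.4, 208.0, 220.4, 232.5, 244.6, 256.2]
[13, 72, 73, 136, 137, 199, 200, 259]
[9, 10, 68, 69, 131, 132, 195, 196, 256, 257]
```

```bash
python3 - <<'E'
from corner import *
from plant import r
a=[13.0,24.5,36.3,48.2,60.3,72.8,85.1,97.7,110.5,123.2,136.1,149.1,161.6,174.6,187.1,199.8,212.3,224.2,236.5,248.2]
b=[9.4,20.8,32.5,44.3,56.3,68.7,81.0,93.6,106.2,119.1,131.8,144.7,157.4,170.1,182.9,195.4,208.0,220.4,232.5,244.6]
def al(c,rows):
    w=cast(c,[[300.5,y] for y in rows],.0497,True);cam=c["pose"];u=cam[:2,1];u=u/np.linalg.norm(u);return (w-cam[:2,3])@u*1e3
A=al(pickle.load(open("w5.pkl","rb")),a);B=al(pickle.load(open("w8.pkl","rb")),b)
print("pitch",np.diff(A).mean(),np.diff(B).mean(),"diff",(A-B).round(2),(A-B).mean(),np.median(A-B))
E
```

```text
pitch 5.047300514406658 5.053238266362372 diff [1.64 1.65 1.65 1.67 1.68 1.69 1.67 1.65 1.72 1.63 1.7  1.74 1.66 1.79
 1.68 1.77 1.75 1.56 1.67 1.53] 1.6746165258150139 1.670805710291864
```

Both diagonals are read. The graduations, at 5.05 mm apparent pitch against 5 mm, put the second diagonal 1.66 mm longer. That makes the far rail about 1.08 mm off to +y. I'll push the slide back, keeping the tip on the rim and the nose clear, then release.

```bash
python3 -m jog '{"fingers":[0,0,0,0,0],"dp":[[0,0,-1.5],[0,0,-4],[0,0,-7],[0,0,-10],[0,0,-12]],"twist":[0,0,0,0,0]}' 30 >/dev/null; python3 st.py 522.15 -83.87
python3 -m jog '{"fingers":[0,0,0,0,0],"dp":[[0,0,-2],[0,0,-4],[0,0,-6],[0,0,-6],[0,0,-6]],"twist":[0,0,0,0,0]}' 30 >/dev/null; python3 st.py 522.15 -83.87
python3 -m jog '{"fingers":[0,0,0,0,0],"dp":[[0,0,0.5],[0,0,1],[0,0,1],[0,0,1],[0,0,1]],"twist":[0,0,0,0,0]}' 30 >/dev/null; python3 st.py 522.15 -83.87
python3 -m jog '{"fingers":[0.15,0.3,0.5,0.6,0.6],"dp":[[0,0,0],[0,0,0],[0,0,0],[0,0,0],[-2,0,0]],"twist":[0,0,0,0,0]}' 30
python3 -m jog '{"fingers":[0.6,0.6,0.6,0.6,0.6],"dp":[[-10,0,0],[-25,0,0],[-35,0,0],[-35,0,0],[-35,0,0]],"twist":[0,0,0,0,0]}' 30
python3 -m jog '{"fingers":[0.6,0.6,0.6,0.6,0.6],"dp":[[0,0,0],[0,0,0],[0,0,0],[0,0,0],[0,0,0]],"twist":[0,0,0,0,0]}' 30 >/dev/null; python3 st.py
python3 - <<'E'
from corner import *
from plant import r
s=r.get_state();c=r.capture("wrist");pickle.dump((s,c),open("w9.pkl","wb"));cv2.imwrite("pics/w9.png",c["frame"][:,:,::-1])
print(corner(c,range(341,366),range(130,288)))
E
```

```text
t 34.15 tcp [590.4   23.98  53.59] hd 57.76 F along/lat/z 2.77 -0.34 -2.43 Mz 0.122
from corner along,lat 127.62 -0.18
t 34.65 tcp [587.18  18.71  53.62] hd 57.76 F along/lat/z 0.02 -2.28 -3.28 Mz 0.22
from corner along,lat 121.46 -0.28
t 35.15 tcp [587.37  19.42  53.52] hd 57.75 F along/lat/z -2.24 0.25 -0.02 Mz -0.003
from corner along,lat 122.16 -0.04
time_s: 35.65
tcp_pos: [0.5871, 0.0194, 0.0554]
eef_rot: [140.5, 89.6, -161.7]
contact_force: [-0.4, -0.8, 1.1]
gripper_width: 0.0449
time_s: 36.15
tcp_pos: [0.5874, 0.0196, 0.0906]
eef_rot: [138.2, 89.7, -164.1]
contact_force: [0.7, -0.3, -1.0]
gripper_width: 0.0526
t 36.65 tcp [587.31  19.55  90.42] hd 57.74 F along/lat/z 0.54 0.7 0.18 Mz 0.041
(array([ 0.52217777, -0.08388691]), np.float64(97.25034050639508), np.float64(7.750259746986615), np.float64(5.931088028031766e-05), np.float64(0.0001035526007646408))
```

View pics/w9.png

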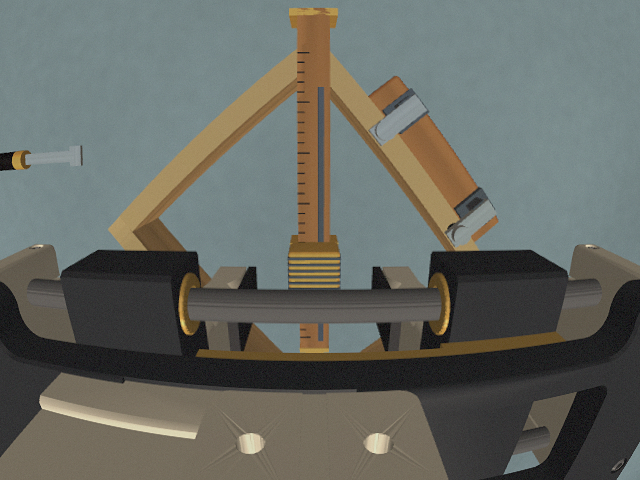

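The rule lies on the right diagonal with the hook at (313,12), the carriage at (314,265) and the slide end over the far rim. The side-rail angle is 7.750° against 7.749° before, so the frame was not moved. Next I'll go to the outer left face at the far corner.

```bash
python3 -m jog '{"fingers":[0.6,0.6,0.6,0.6,0.6],"dp":[[-30,0,0],[-55,0,0],[-55,0,0],[-55,0,0],[-55,0,0]],"twist":[0,0,-8.5,-17,-25]}' 30 >/dev/null
python3 - <<'E'
from corner import *
from plant import r
t=pickle.load(open("top0.pkl","rb"));print("stand",cast(t,[[228,236],[228,256]],.03).round(3))
s=r.get_state();print(yaw(s),s['tcp_pos']);print(goto(s,[.6486,.1595,.145],97.2),goto(s,[.6486,.1595,.045],97.2))
E
```

```text
stand [[0.633 0.281]
 [0.587 0.28 ]]
83.08085489747943 [0.58770911 0.01969442 0.14579765]
(array([  0.3, -43.6, 146.1]), np.float64(-14.119145102520577)) (array([100.3, -44.1, 146.3]), np.float64(-14.119145102520577))
```

```bash
python3 -m jog '{"fingers":[0,0,0,0,0],"dp":[[0,-13,45],[0,-27,90],[0,-38,128],[0,-43.6,146],[0,-43.6,146]],"twist":[-7,-14,-14,-14,-14]}' 30 >/dev/null
python3 -m jog '{"fingers":[0,0,0,0,0],"dp":[[30,0,0],[60,0,0],[85,0,0],[97,0,0],[100,0,0]],"twist":[0,0,0,0,0]}' 30
python3 -m jog '{"fingers":[0,0,0,0,0],"dp":[[0,0,0],[0,0,0],[0,0,0],[0,0,0],[0,0,0]],"twist":[0,0,0,0,0]}' 30
cat > fr.py <<'E'
from plant import r
from h import *
s=r.get_state();a=np.radians(7.22);ex=np.array([np.cos(a),np.sin(a)]);ey=np.array([-ex[1],ex[0]])
d=s['tcp_pos'][:2]*1e3-[589.5,21.0];F=s['contact_force'][:2]
print("t",round(s['time_s'],2),"frame x,y",(d@ex).round(2),(d@ey).round(2),"z",(s['tcp_pos'][2]*1e3).round(1),"Fx,Fy",(F@ex).round(2),(F@ey).round(2),"hd",yaw(s).round(2),"w",s['gripper_width'])
E
python3 fr.py
```

```text
time_s: 38.2
tcp_pos: [0.6477, 0.1603, 0.0431]
eef_rot: [103.2, 89.5, -159.7]
contact_force: [-0.5, 0.2, 0.7]
gripper_width: 0.0002
time_s: 38.7
tcp_pos: [0.6479, 0.1605, 0.0438]
eef_rot: [102.1, 89.6, -160.8]
contact_force: [0.1, -0.1, 0.2]
gripper_width: 0.0003
t 38.7 frame x,y 75.49 131.01 z 43.8 Fx,Fy 0.09 -0.11 hd 97.15 w 0.0003181325957158513
```

```bash
python3 -m jog '{"fingers":[0,0,0,0,0],"dp":[[0,0,-8],[0,0,-14],[0,0,-19],[0,0,-20],[0,0,-20]],"twist":[0,0,0,0,0]}' 30 >/dev/null; python3 fr.py
python3 -m jog '{"fingers":[0,0,0,0,0],"dp":[[0,0,-0.4],[0,0,-0.8],[0,0,-1.2],[0,0,-1.5],[0,0,-1.5]],"twist":[0,0,0,0,0]}' 30 >/dev/null; python3 fr.py
python3 -m jog '{"fingers":[0,0,0,0,0],"dp":[[0,0,-0.4],[0,0,-0.8],[0,0,-1.2],[0,0,-1.5],[0,0,-1.5]],"twist":[0,0,0,0,0]}' 30 >/dev/null; python3 fr.py
```

```text
t 39.2 frame x,y 75.47 110.58 z 43.8 Fx,Fy -0.0 -0.11 hd 97.12 w 0.0005491749028222618
t 39.7 frame x,y 75.46 109.12 z 43.8 Fx,Fy 0.74 0.79 hd 97.12 w 0.0005880506777928272
t 40.2 frame x,y 75.43 107.6 z 43.8 Fx,Fy 0.48 0.77 hd 97.12 w 0.0002061714574102423
```

```bash
python3 -m jog '{"fingers":[0,0,0,0,0],"dp":[[0,0,-0.2],[0,0,-0.4],[0,0,-0.6],[0,0,-0.8],[0,0,-0.8]],"twist":[0,0,0,0,0]}' 30 >/dev/null; python3 fr.py
python3 -m jog '{"fingers":[0,0,0,0,0],"dp":[[0,0,-0.2],[0,0,-0.4],[0,0,-0.6],[0,0,-0.6],[0,0,-0.6]],"twist":[0,0,0,0,0]}' 30 >/dev/null; python3 fr.py
```

```text
t 40.7 frame x,y 75.47 107.22 z 43.8 Fx,Fy -1.05 3.88 hd 97.13 w 0.000607275218245443
t 41.2 frame x,y 75.48 107.1 z 43.8 Fx,Fy -1.65 5.24 hd 97.12 w 0.00023461165607613604
```

```bash
python3 -m jog '{"fingers":[0,0,0,0,0],"dp":[[0,0,-0.3],[0,0,-0.6],[0,0,-0.9],[0,0,-0.9],[0,0,-0.9]],"twist":[0,0,0,0,0]}' 30 >/dev/null; python3 fr.py
python3 -m jog '{"fingers":[0,0,0,0,0],"dp":[[0,0,-0.9],[0,0,-1.1],[0,0,-1.2],[0,0,-1.2],[0,0,-1.2]],"twist":[0,0,0,0,0]}' 30 >/dev/null; python3 fr.py
```

```text
t 41.7 frame x,y 75.49 107.06 z 43.8 Fx,Fy -1.92 8.23 hd 97.13 w -2.0937859227479374e-06
t 42.2 frame x,y 75.53 107.03 z 43.8 Fx,Fy -2.29 8.93 hd 97.13 w 0.0004929519183638299
```

```bash
python3 -m jog '{"fingers":[0,0,0,0,0],"dp":[[0,0,-1.2],[0,0,-1.5],[0,0,-1.7],[0,0,-1.7],[0,0,-1.7]],"twist":[0,0,0,0,0]}' 30 >/dev/null; python3 fr.py
python3 -m jog '{"fingers":[0,0,0,0,0],"dp":[[0,0,-1.6],[0,0,-1.9],[0,0,-2],[0,0,-2],[0,0,-2]],"twist":[0,0,0,0,0]}' 30 >/dev/null; python3 fr.py
```

```text
t 42.7 frame x,y 75.53 106.93 z 43.9 Fx,Fy -2.79 10.24 hd 97.14 w 0.0006492029704735099
t 43.2 frame x,y 75.57 106.88 z 43.9 Fx,Fy -2.54 12.1 hd 97.14 w 0.00025154483109595684
```

```bash
python3 -m jog '{"fingers":[0,0,0,0,0],"dp":[[0,0,-2],[0,0,-2.2],[0,0,-2.3],[0,0,-2.3],[0,0,-2.3]],"twist":[0,0,0,0,0]}' 30 >/dev/null; python3 fr.py
python3 -m jog '{"fingers":[0,0,0,0,0],"dp":[[0,0,-2.2],[0,0,-2.4],[0,0,-2.5],[0,0,-2.5],[0,0,-2.5]],"twist":[0,0,0,0,0]}' 30 >/dev/null; python3 fr.py
```

```text
t 43.7 frame x,y 75.55 106.56 z 43.9 Fx,Fy -4.06 13.35 hd 97.15 w 0.00022305417704521988
t 44.2 frame x,y 75.56 106.04 z 43.9 Fx,Fy -3.18 12.41 hd 97.15 w 0.0005174662584981737
```

```bash
python3 -m jog '{"fingers":[0,0,0,0,0],"dp":[[0,0,-1.8],[0,0,-2],[0,0,-2.1],[0,0,-2.1],[0,0,-2.1]],"twist":[0,0,0,0,0]}' 30 >/dev/null; python3 fr.py
```

```text
t 44.7 frame x,y 75.55 105.95 z 44.0 Fx,Fy -2.68 12.41 hd 97.16 w 0.0006930688031237331
```

```bash
python3 -m jog '{"fingers":[0,0,0,0,0],"dp":[[0,0,-1.9],[0,0,-2.1],[0,0,-2.25],[0,0,-2.25],[0,0,-2.25]],"twist":[0,0,0,0,0]}' 30 >/dev/null; python3 fr.py
```

```text
t 45.2 frame x,y 75.56 105.72 z 44.0 Fx,Fy -2.41 12.62 hd 97.16 w 0.0004870506740651152
```

The rail has moved 1.15 mm. I'll back off and check from the earlier viewpoint.

```bash
python3 -m jog '{"fingers":[0,0,0,0,0],"dp":[[0,0,2],[0,0,8],[0,0,20],[-20,0,30],[-50,0,30]],"twist":[0,0,0,0,0]}' 30 >/dev/null
python3 -m jog '{"fingers":[0.6,0.6,0.6,0.6,0.6],"dp":[[-50,0,0],[-55,0,0],[-55,0,0],[-55,0,0],[-55,0,0]],"twist":[0,0,0,0,0]}' 30 >/dev/null
python3 - <<'E'
from corner import *
from plant import r
s=r.get_state();print(yaw(s),s['tcp_pos'],s['contact_force']);print(goto(s,[.5873,.01955,.145],57.74))
E
```

```text
97.18414768328104 [0.64598233 0.16420957 0.14631133] [-0.18123166  0.04237905 -0.3994946 ]
(array([   0.4,   76.3, -136.2]), np.float64(39.44414768328104))
```

```bash
python3 -m jog '{"fingers":[0.6,0.6,0.6,0.6,0.6],"dp":[[0,22,-38],[0,44,-77],[0,64,-115],[0,76,-136],[0,76,-136]],"twist":[8.5,17,25.5,34,39.4]}' 30 >/dev/null
python3 -m jog '{"fingers":[0.6,0.6,0.6,0.6,0.6],"dp":[[20,0,0],[40,0,0],[50,0,0],[51,0,0],[51,0,0]],"twist":[0,0,0,0,0]}' 30 >/dev/null
python3 -m jog '{"fingers":[0.6,0.6,0.6,0.6,0.6],"dp":[[0,0,0],[0,0,0],[0,0,0],[0,0,0],[0,0,0]],"twist":[0,0,0,0,0]}' 30 >/dev/null; python3 st.py
python3 - <<'E'
from corner import *
from plant import r
s0,c0=pickle.load(open("w9.pkl","rb"))
c=r.capture("wrist");pickle.dump(c,open("w10.pkl","wb"))
for k in(c0,c):
    P=corner(k,range(341,366),range(135,288));print(P)
    q=cv2.cornerSubPix(cv2.cvtColor(k["frame"],cv2.COLOR_RGB2GRAY),np.array([[[110,229]]],np.float32) if k is c0 else np.array([[[112,229]]],np.float32),(7,7),(-1,-1),(3,50,.01)).reshape(-1,2)
    w=cast(k,q,.04,True)[0];print("far right corner px,world",q,(w*1e3).round(2),"side len,dir",np.linalg.norm(w-P[0]),np.degrees(np.arctan2(*(w-P[0])[::-1])))
E
```

```text
t 47.7 tcp [584.89  17.36  93.32] hd 57.31 F along/lat/z -0.04 -0.26 -0.7 Mz 0.032
(array([ 0.52217811, -0.08388959]), np.float64(97.25034050639508), np.float64(7.753074844059228), np.float64(5.931088028031766e-05), np.float64(0.00010296981370997391))
far right corner px,world [[107.04404 228.73642]] [681.77 -62.28] side len,dir 0.16104811025059398 7.70960799241407
(array([ 0.52239961, -0.08379149]), np.float64(97.68212201948145), np.float64(7.314024770008103), np.float64(0.000430621269495541), np.float64(9.66440463352292e-05))
far right corner px,world [[105.53616 232.98027]] [681.88 -63.38] side len,dir 0.1607832107821261 7.294998633653353
```

```bash
python3 -m jog '{"fingers":[0.6,0.6,0.6,0.6,0.6],"dp":[[-40,0,0],[-80,0,0],[-110,0,-20],[-120,0,-60],[-120,0,-60]],"twist":[0,0,0,0,0]}' 30 >/dev/null
python3 -m jog '{"fingers":[0.6,0.6,0.6,0.6,0.6],"dp":[[0,0,0],[0,0,0],[0,0,0],[0,0,0],[0,0,0]],"twist":[0,0,0,0,0]}' 30
python3 - <<'E'
from plant import r
from h import *
c=r.capture("wrist");pickle.dump(c,open("w11.pkl","wb"));s=r.capture("scene")
b=cv2.resize(s["frame"][150:350,150:490],(640,376),interpolation=3)
cv2.imwrite("pics/end.png",np.hstack([cv2.resize(c["frame"][:300],(400,188)),cv2.resize(b,(400,235))[:188]])[:,:,::-1] if 0 else np.vstack([c["frame"][:220],b])[:,:,::-1])
E
```

```text
time_s: 48.75
tcp_pos: [0.553, -0.036, 0.2152]
eef_rot: [82.7, 89.1, 140.0]
contact_force: [0.2, -0.2, 0.6]
gripper_width: 0.0525
```

View pics/end.png

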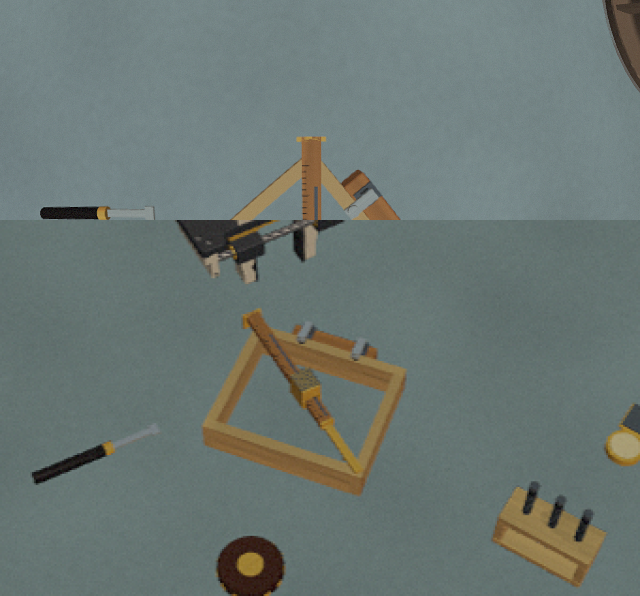

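The last picture shows the rule lying flat across the frame: hook outside the right corner (252,318), slide end on the far-left rim corner (357,470). The other things are where they were, and the gripper is clear.

```bash
python3 -c "
from plant import r
print(r.close_job())"
```

```text
the job is handed in; nothing more can be done
None
```

The job is done and handed in at about 49 s of the 72 s allowed; `close_job` gave no verdict.

- **Reading the diagonals:** I hooked the rule over the left corner, drew it out to about 7.5 N at the wrist until it stopped advancing, held it, and pushed the slide back. I then took the right corner the same way. By the rule's graduations the right diagonal was 1.66 mm longer, which puts the far rail about 1.1 mm off toward +y. The arm's position gave a 2.1 mm difference instead, or about 1.3 mm off. Camera angles gave 1.3–1.6 mm. I relied on the graduations and set a nudge of 1.15 mm.
- **Leaving the rule and squaring:** The rule lies across the frame from the right corner. Its nose is about 17 mm clear and the slide end still rests on the far rim. I then pushed the far rail 1.15 mm toward −y, which took about 12–13 N.
- **Last checks:**
  - The side rail's angle changed from 7.75° to 7.31°, against 7.17–7.31° for the clamped rail. That means square to within about 0.4 mm at the far rail.
  - The side rail angles were unchanged by the rule readings themselves.
  - The other things on the desk look unmoved in the last picture.
- **What disagreed or wasn't checked:** The last edge fit of the clamped rail read 7.68° with a large residual, so I discarded it in favour of the earlier good fits. I did not measure the diagonals again with the rule after the nudge.

I viewed 11 pictures, one over the budget.

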